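Bring the filled jar out from under the dispenser

TASK

Two dispensing stands each have a steel carriage that slides on rails. With a fingertip, first push the empty carriage, which was left standing out, fully home under its nozzle; then hook a fingertip behind the front lip of the carriage that carries the jar and draw it all the way out to its stop. Do not pinch the lip, leave the jar untouched and standing in its holder, and leave the other things where they are.

Things in the scene. Friction and masses are not known exactly. Their poses are not given: they have to be found in the camera images.
- stand_full: White dispensing stand, fixed, whose carriage carries the amber jar. Base 245 x 124 mm, side rails to 31 mm high, rear column (front face at x +93 mm), head 28 mm wide over x -8 to +117 mm, 160 to 190 mm high, its nozzle tip 121 mm high. Origin on the bench under the base; +x to the column, -x the way the carriage slides out. The stands look alike, side by side in either order, each a little turned.
- stand_empty: The other stand, of the same build, sizes and axes. Its carriage carries nothing and stands part way out at the start.
- carriage_full (a joint): Carriage of stand_full, m drawn out to -x: 0 = home at its inner stop, 0.120 = out at its outer stop; starts at 0. Rail drag about 3 N, stays where left. Steel tray 94 mm wide, floor top 27 mm above the bench. Across its front a plain upright lip 6 mm thick, top 55 mm above the bench; at 0 its front face is at stand x -125 mm. Behind it 87 mm of bare floor, open at the sides, then the jar's holder.
- carriage_empty (a joint): Carriage of stand_empty: same build, stops, drag and joint values; starts 0.06 to 0.10. The holder on each carriage is a white block 84 x 90 x 12 mm on the floor with a 53 mm round hole, its centre 129 mm behind the lip's rear face.
- carriage_full_lip (a point): Middle of the top edge of the lip of carriage_full, on its rear face (the side to hook), 55 mm above the bench; moves with the carriage, axes as the stand's. The lip's front face is 6 mm further to -x.
- carriage_empty_lip (a point): The same point on carriage_empty. To go home it is pushed towards +x on the lip's front face, 6 mm to -x of this point.
- jar: Capped amber glass jar, 48 mm diameter, 60 mm high, loose in the holder of carriage_full; origin at the middle of its underside, 27 mm above the bench, z up. Not to be touched.
- beaker: Bystander: open glass beaker 60 mm diameter, 75 mm high, loose on the bench off to the left; origin under its middle.
- reagent: Bystander: white plastic bottle with blue cap, 64 mm diameter, 130 mm high, loose on the bench off to the right; origin under its middle.
- stopper: Bystander: dark rubber stopper, a cone frustum 32 mm diameter at the foot, 40 mm at the top, 32 mm high, loose on the bench off to the left; origin under its middle.

How it is judged:
On the way, in this order (a step that is already met when the one before it is completed fails the run):
1. the empty carriage is pushed fully home, the jar's carriage not yet drawn out (value of joint carriage_empty below 0.005 m and value of joint carriage_full below 0.045 m), for 0.2 s.
2. a finger is drawing the jar's carriage (value of joint carriage_full above 0.06 m and contact force between the fingers and stand_full above 0.5 N).
3. the jar's carriage is all the way out (value of joint carriage_full above 0.114 m), for 0.2 s.
At the end, for the whole second after the job is handed in: The jar's carriage is within 6 mm of its outer stop, the empty carriage within 5 mm of home, and the jar stands upright and still in its holder (value of joint carriage_full above 0.114 m and value of joint carriage_empty below 0.005 m and distance between jar and carriage_full_lip below 0.14 m and angle between jar's own z axis and vertical below 0.12 rad and z of jar in the frame of carriage_full_lip below -0.02 m and linear speed of jar below 0.02 m/s); the robot touches nothing.
It fails at once if the lip of the jar's carriage is pinched or pushed on its front face (contact force between the fingers and carriage_full_c0 above 4 N).
It fails at once if the empty carriage is pinched: its lip is pressed on the rear face (contact force between the fingers and carriage_empty_c1 above 4 N).
It fails at once if the jar is touched (contact force between any of the fingers, the arm and jar above 0.5 N).
It fails at once if the jar is tipped or lifted (angle between jar's own z axis and vertical above 0.25 rad or height (world z) of jar above 0.037 m).
It fails at once if a bystander is disturbed (distance of any of beaker, reagent, stopper from where it was at the start of the episode above 0.015 m).
It also fails if it takes over 56 s, if anything falls off the work surface, if the arm or the gripper's body presses on something with over 40 N, if the wrist force passes 120 N, or if a joint passes its speed limit or range.

ROBOT

A 6-joint arm with a two-finger parallel gripper is mounted at the origin on the work surface. World frame = base frame: x ahead of the robot, y to its left, z up, the work surface at z = 0. Lengths are in m, angles in rad, forces in N, time in s.
With the tool pointing down it reaches from about 0.35 to 0.925 m from the base axis. Payload 6.4 kg.
Tool frame: the origin (TCP) lies at the very end of the fingers, on their centre line; the grasp point (between the pads) lies 19 mm behind it; z points along the fingers, y is the direction in which the jaws open and shut (so a half turn about z gives the same grasp; the last joint's range is limited). The gripper opens to 94 mm and grips with 3 to 60 N. Pads are 16 mm wide; open, the fingers measure 119 mm over their backs; the gripper's body (75 mm by 177 mm) begins 78 mm behind the grasp point.
Start: joints at [-1.393, 0.245, 1.558, -0, 1.339, -0.174], TCP at [0.224, -0.61, 0.205] pointing down, gripper open.
Joint ranges: [-3.13, 3.13], [-1.02, 2.26], [0.13, 2.54], [-0.95, 4.09], [0.21, 2.88], [-2.74, 2.74]. Speed limits (rad/s): [2.57, 2.57, 3.14, 3.14, 3.14, 3.14].

INTERFACE

Orientations are given as a 3x3 rotation matrix whose columns are the frame's x, y, z axes.
In Python, from rig import manip gives the robot as it stands.
- The arm moves only by the tool servo_tool, never from a script. Its argument "commands" is a list that holds one entry, the list of rows, each a list of 6 numbers: the shift along the tool's x, y, z in mm, then the turn, a rotation vector about the tool's x, y, z in degrees. In form: [[[dx, dy, dz, wx, wy, wz], ...]]. A call has 1 to 8 rows; each row shifts and turns the commanded pose from where the row before left it, along the tool's axes as they then stand; what a row does not reach is not made up. A row lasts 1/8 s, in which the tool goes at most 62.5 mm and 10.7 degrees, less where a joint would pass 70% of its speed; a pose out of reach is approached as far as the arm can. A call with a gripper value outside its range is refused whole. "jaw" is the opening, from 0 (shut) to 1 (fully open), set as the call begins (left out, the last holds). The fingers move at their own pace and stop on an object; the grip force is fixed at half the most. Time passes only in rows, so rows that do not move let the fingers close. It gives the time, the measured TCP pose, the force and the opening at its end, in the units of the state.
- manip.observe(): the state, without advancing time (a new reading comes with each control period).
- manip.get_image(name): name is "side" or "top" or "wrist"; returns the picture (400x640x3 uint8, red, green, blue); there is no depth.
- manip.calibration(name): a dict with "intrinsics" (3x3 intrinsics, pixels), "world_from_camera" (4x4, takes a point from camera to world coordinates). Camera axes: x right, y down, z forward; pixel columns grow to the right and rows downward; lengths in m; the calibration is good to about 2 mm. A picture is of the moment at which its call begins: read the wrist's pose just before it. calibration takes no time and is no camera call; for the wrist camera it gives the pose at the moment of the call.
- manip.close_job(): hands the job in, once; it reports no verdict.
Trained networks look in the newest picture that a camera, given by its name, has taken for a name from the list of things; names that differ only in an ending like _2 or _b are one class to them, and where a whole thing is asked for, a point or a joint stands for the part that bears it (a point fixed in the world has none). Each returns a list of dicts, best first, with "score" (0 to 1); they miss things now and then, are a little off and sometimes report something else, mostly with a low value. They report only what shows in the picture. A call takes as long as a camera call.
- manip.search_frame(camera, target): "location" ([x, y, z] in m, in world coordinates, good to about 4 mm: the middle of the surface that is visible of it).
- manip.cut_out(camera, target): "region" (400x640 bool, what is visible of it).
- manip.spot_point(camera, target): "location" ([x, y, z] in m, in world coordinates, good to about 4 mm: a listed point, or the origin of a listed thing).
The state is a dict: "t": time; "qpos": joint angles; "joint_vel": joint speeds; "tau": joint torques, N m; "position": TCP position; "ee_rot": TCP orientation; "ft_force": force on the tool from outside, world axes, zero at the start; "ft_torque": the same for the moment, N m; "finger_gap": finger opening in m.
Only numpy, scipy, OpenCV 4.12 (cv2) and the standard library are available. Lean on these libraries where they do the work, as an engineer would, in place of code of your own. Each camera call takes 0.05 s, during which the arm holds its last target. There are 200 camera calls.

## Working session

There is one attempt and no reset: what is moved stays moved. The work goes in short steps, Python scripts to look and compute and a tool call to move; the robot and the scene stay as the last step left them, time stands still between calls to the robot, and variables do not carry over. Pictures are saved under pics/ and viewed, about 8 in all and at most 12, crops included, and the job is handed in when it is done.

Besides the shell and the picture viewer there is one more tool, called after "Request:" in YAML: its name, and indented under it one key for each argument. servo_tool: Moves the arm, as the interface text tells. Its arguments: {"type":"object","properties":{"commands":{"type":"array"},"jaw":{"type":"number"}},"required":["commands"]}

```bash
mkdir -p pics; cat > look.py <<'E'
from rig import manip
import numpy as np, cv2
np.set_printoptions(precision=4,suppress=True)
def save(cam,name):
    im=manip.get_image(cam); cv2.imwrite('pics/'+name,im[:,:,::-1]); return im
def pt(cam,t):
    for d in manip.spot_point(cam,t)[:2]: print(cam,t,round(d['score'],2),np.array(d['location']))
E
python3 - <<'E'
from look import *
s=manip.observe(); print(s['t'],s['position'],s['ee_rot'],s['finger_gap'])
a=save('top','top0.png'); b=save('side','side0.png')
cv2.imwrite('pics/both0.png',cv2.resize(np.vstack([a,b])[:,:,::-1],(480,600)))
for t in ['carriage_full_lip','carriage_empty_lip','stand_full','stand_empty','jar','beaker','reagent','stopper']:
    for c in ('top','side'): pt(c,t)
print(manip.observe()['t'])
E
```

```text
0.0 [ 0.2239 -0.6096  0.2044] [[ 0.9387  0.3446 -0.0004]
 [ 0.3446 -0.9387  0.0019]
 [ 0.0003 -0.0019 -1.    ]] 0.09427608976633749
top carriage_full_lip 0.91 [ 0.5936 -0.1807  0.0545]
side carriage_full_lip 0.62 [ 0.5971 -0.1827  0.0546]
top carriage_empty_lip 0.74 [0.4877 0.1419 0.0588]
side carriage_empty_lip 0.89 [0.486  0.1465 0.0538]
top stand_full 0.58 [ 0.7136 -0.1634  0.0012]
side stand_full 0.63 [ 0.7143 -0.1638  0.0008]
top stand_empty 0.68 [ 0.6935  0.134  -0.002 ]
side stand_empty 0.61 [0.6913 0.1275 0.    ]
side stand_empty 0.37 [0.4849 0.1457 0.053 ]
top jar 0.64 [0.4848 0.1402 0.056 ]
top jar 0.54 [ 0.72   -0.1662  0.0252]
side jar 0.91 [ 0.727  -0.1661  0.0289]
top beaker 0.9 [ 0.5846  0.3797 -0.0009]
side beaker 0.57 [ 0.5846  0.381  -0.0034]
top reagent 0.87 [ 0.5208 -0.4363  0.0023]
side reagent 0.73 [ 0.5217 -0.4376  0.001 ]
top stopper 0.47 [0.4751 0.3343 0.0037]
side stopper 0.61 [0.4685 0.3329 0.    ]
0.9
```

View pics/top0.png

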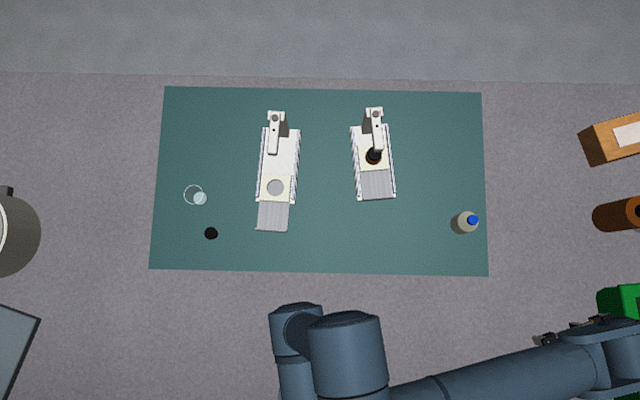

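View pics/side0.png

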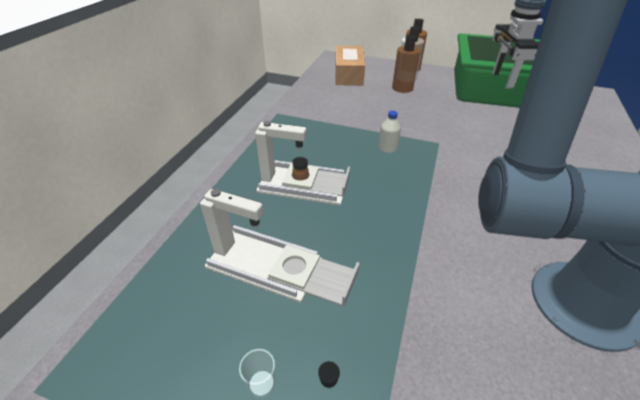

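The pictures and the networks agree. The empty stand is on the left, with its carriage out about 87 mm and yaw about -4°. The full stand is on the right, with yaw about +9° and its lip at about (0.595, -0.182). I'll shut the jaws, align the tool with the empty stand and move towards its lip front.

Request:
servo_tool:
  commands:
    - [[0, 0, 0, 0, 0, 8], [0, 0, 0, 0, 0, 8], [0, 0, 0, 0, 0, 8], [11, -50, 0, 0, 0, 0], [11, -50, 0, 0, 0, 0], [11, -50, 0, 0, 0, 0], [11, -50, 0, 0, 0, 0], [11, -50, 0, 0, 0, 0]]
  jaw: 0

```text
t: 1.9
position: [0.2959, -0.3629, 0.2056]
ee_rot: [[0.998, -0.067, 0.0], [-0.067, -0.998, -0.0], [0.0, 0.0, -1.0]]
ft_force: [0.4, -0.1, -0.1]
finger_gap: 0.0171
```

Request:
servo_tool:
  commands:
    - [[11, -52, 0, 0, 0, 0], [11, -52, 0, 0, 0, 0], [11, -52, 0, 0, 0, 0], [11, -52, 0, 0, 0, 0], [11, -52, 0, 0, 0, 0], [11, -52, 0, 0, 0, 0], [11, -52, 0, 0, 0, 0], [11, -52, 0, 0, 0, 0]]

```text
t: 2.9
position: [0.4117, 0.0465, 0.2059]
ee_rot: [[0.998, -0.067, 0.002], [-0.067, -0.998, -0.0], [0.002, 0.0, -1.0]]
ft_force: [-0.1, -0.7, 0.2]
finger_gap: 0.0003
```

Request:
servo_tool:
  commands:
    - [[7, -50, 0, 0, 0, 0], [7, -50, 0, 0, 0, 0], [0, 0, 0, 0, 0, 0], [0, 0, 0, 0, 0, 0]]

```text
t: 3.4
position: [0.4318, 0.1432, 0.2054]
ee_rot: [[0.998, -0.067, -0.0], [-0.067, -0.998, -0.0], [-0.0, 0.0, -1.0]]
ft_force: [-0.0, 1.0, -0.1]
finger_gap: 0.0
```

```bash
python3 - <<'E'
from look import *
print(manip.observe()['position'])
for c in ('wrist','side','top'):
    save(c,c+'1.png')
    pt(c,'carriage_empty_lip'); pt(c,'stand_empty')
print(manip.observe()['position'])
E
```

```text
[0.4318 0.1432 0.2054]
wrist carriage_empty_lip 0.85 [0.491  0.1452 0.0501]
side carriage_empty_lip 0.75 [0.4847 0.1454 0.0535]
side stand_empty 0.91 [0.6934 0.1341 0.0017]
top carriage_empty_lip 0.82 [0.4854 0.1395 0.0559]
top stand_empty 0.87 [ 0.694   0.1333 -0.0028]
top stand_empty 0.53 [0.4847 0.1402 0.054 ]
[0.432  0.1431 0.2055]
```

View pics/wrist1.png

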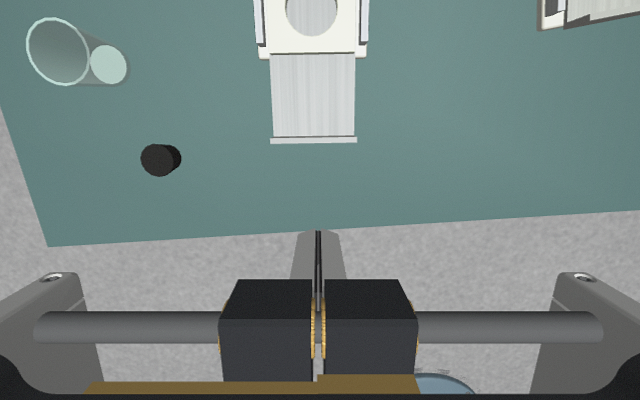

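Wrist picture: the empty lip runs along row ~140 over columns 271–357, centred within 4 px of the closed fingers (column 318) and square to them. The stopper and beaker are well to the left. I'll go down to z ≈ 0.036 and push.

Request:
servo_tool:
  commands:
    - [[0, 0, 40, 0, 0, 0], [0, 0, 50, 0, 0, 0], [0, 0, 50, 0, 0, 0], [0, 0, 29, 0, 0, 0], [10, 0, 0, 0, 0, 0], [10, 0, 0, 0, 0, 0], [10, 0, 0, 0, 0, 0], [5, 0, 0, 0, 0, 0]]

```text
t: 4.85
position: [0.4688, 0.1412, 0.0378]
ee_rot: [[0.998, -0.067, 0.003], [-0.067, -0.998, 0.0], [0.003, -0.0, -1.0]]
ft_force: [0.6, -0.1, 0.6]
finger_gap: 0.0004
```

Request:
servo_tool:
  commands:
    - [[7, 0, 0, 0, 0, 0], [7, 0, 0, 0, 0, 0], [7, 0, 0, 0, 0, 0], [7, 0, 0, 0, 0, 0], [7, 0, 0, 0, 0, 0], [7, 0, 0, 0, 0, 0], [7, 0, 0, 0, 0, 0], [7, 0, 0, 0, 0, 0]]

```text
t: 5.85
position: [0.523, 0.1375, 0.0362]
ee_rot: [[0.998, -0.067, -0.001], [-0.067, -0.998, 0.0], [-0.001, -0.0, -1.0]]
ft_force: [-2.8, 2.1, 0.2]
finger_gap: 0.0005
```

Request:
servo_tool:
  commands:
    - [[6, 0, 0, 0, 0, 0], [6, 0, 0, 0, 0, 0], [6, 0, 0, 0, 0, 0], [6, 0, 0, 0, 0, 0], [4, 0, 0, 0, 0, 0], [3, 0, 0, 0, 0, 0], [2, 0, 0, 0, 0, 0], [0, 0, 0, 0, 0, 0]]

```text
t: 6.85
position: [0.556, 0.135, 0.0365]
ee_rot: [[0.998, -0.067, 0.001], [-0.067, -0.998, -0.0], [0.001, 0.0, -1.0]]
ft_force: [-1.5, 0.1, -0.8]
finger_gap: 0.0008
```

Request:
servo_tool:
  commands:
    - [[2, 0, 0, 0, 0, 0], [2, 0, 0, 0, 0, 0], [0, 0, 0, 0, 0, 0]]

```text
t: 7.22
position: [0.559, 0.1349, 0.0365]
ee_rot: [[0.998, -0.067, -0.002], [-0.067, -0.998, -0.0], [-0.002, 0.0, -1.0]]
ft_force: [-5.3, -0.3, 2.3]
finger_gap: 0.0005
```

Request:
servo_tool:
  commands:
    - [[2, 0, 0, 0, 0, 0], [2, 0, 0, 0, 0, 0], [0, 0, 0, 0, 0, 0]]

```text
t: 7.6
position: [0.5591, 0.1349, 0.0365]
ee_rot: [[0.998, -0.066, -0.013], [-0.066, -0.998, -0.001], [-0.013, 0.001, -1.0]]
ft_force: [-18.8, -0.6, 15.6]
finger_gap: 0.0002
```

The carriage stalled at its inner stop at x = 0.559 (predicted 0.560), with force up to 19 N. I'll back off, rise, and go over to look at the full carriage.

Request:
servo_tool:
  commands:
    - [[0, 0, 0, 0, 0, 0], [-10, 0, 0, 0, 0, 0], [-20, 0, 0, 0, 0, 0], [-10, 0, 0, 0, 0, 0], [0, 0, -40, 0, 0, 0], [0, 0, -50, 0, 0, 0], [0, 0, -50, 0, 0, 0], [0, 0, -28, 0, 0, 0]]

```text
t: 8.6
position: [0.5257, 0.1373, 0.2084]
ee_rot: [[0.998, -0.067, 0.007], [-0.067, -0.998, 0.0], [0.007, -0.001, -1.0]]
ft_force: [0.1, -0.3, -0.6]
finger_gap: 0.0006
```

Request:
servo_tool:
  commands:
    - [[0, 0, 0, 0, 0, -6.3], [0, 0, 0, 0, 0, -6.3], [-4, 55, 0, 0, 0, 0], [-4, 55, 0, 0, 0, 0], [-4, 55, 0, 0, 0, 0], [-4, 55, 0, 0, 0, 0], [-4, 55, 0, 0, 0, 0], [-14, 50, 0, 0, 0, 0]]

```text
t: 9.6
position: [0.5402, -0.1915, 0.205]
ee_rot: [[0.988, 0.152, 0.002], [0.152, -0.988, -0.001], [0.002, 0.002, -1.0]]
ft_force: [1.1, -0.2, -0.3]
finger_gap: 0.0005
```

Request:
servo_tool:
  commands:
    - [[0, 0, 0, 0, 0, 0], [0, 0, 0, 0, 0, 0]]

```text
t: 9.85
position: [0.5399, -0.1889, 0.2046]
ee_rot: [[0.988, 0.152, 0.001], [0.152, -0.988, -0.0], [0.001, 0.0, -1.0]]
ft_force: [-0.1, -0.1, -0.1]
finger_gap: 0.0004
```

```bash
python3 - <<'E'
from look import *
s=manip.observe();p=s['position'];R=s['ee_rot'];print(p,R)
for c in ('wrist','side','top'):
    save(c,c+'2.png')
    for t in ('carriage_full_lip','stand_full','jar','carriage_empty_lip'):
        pt(c,t)
E
```

```text
[ 0.5399 -0.1889  0.2046] [[ 0.9884  0.1519  0.0007]
 [ 0.1519 -0.9884 -0.0002]
 [ 0.0007  0.0003 -1.    ]]
wrist carriage_full_lip 0.91 [ 0.596  -0.1753  0.0565]
wrist stand_full 0.67 [ 0.7137 -0.1688 -0.0003]
wrist stand_full 0.49 [0.5776 0.1419 0.0528]
wrist jar 0.6 [ 0.7222 -0.1634  0.0229]
wrist carriage_empty_lip 0.76 [0.5763 0.1394 0.0524]
side carriage_full_lip 0.97 [ 0.5976 -0.1825  0.0543]
side stand_full 0.97 [ 0.7103 -0.1618 -0.0011]
side jar 0.67 [ 0.7259 -0.167   0.0231]
side carriage_empty_lip 0.87 [0.5687 0.1424 0.0541]
top carriage_full_lip 0.81 [ 0.5935 -0.1812  0.0576]
top stand_full 0.8 [ 0.7115 -0.1639  0.0021]
top stand_full 0.65 [ 0.593  -0.1782  0.0524]
top jar 0.57 [ 0.7223 -0.1628  0.0246]
top carriage_empty_lip 0.59 [0.573  0.1361 0.0541]
```

View pics/wrist2.png

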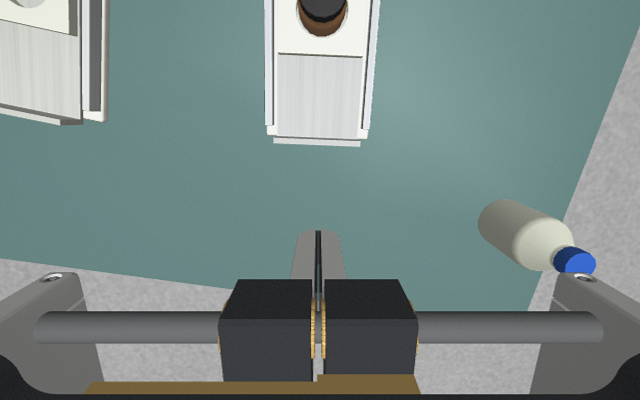

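Wrist picture: the full lip runs along rows 143–146, columns 274–360, centred on the fingers. The jar stands far behind at row ~15 and the reagent bottle is off to the right at (520, 235). Before descending I'll check where the camera body sits relative to the head.

```bash
python3 - <<'E'
from look import *
s=manip.observe();p=np.array(s['position']);R=np.array(s['ee_rot'])
T=np.array(manip.calibration('wrist')['world_from_camera']); print('cam in tool mm',1e3*R.T@(T[:3,3]-p),'view',R.T@T[:3,2])
E
```

```text
cam in tool mm [  77.9315   -0.1868 -179.4451] view [-0.2703 -0.0006  0.9628]
```

Request:
servo_tool:
  commands:
    - [[16, 0, 0, 0, 0, 1], [40, 0, 0, 0, 0, 0], [40, 0, 0, 0, 0, 0], [0, 0, 0, 0, 0, 0]]

```text
t: 11.1
position: [0.6369, -0.1751, 0.2037]
ee_rot: [[0.991, 0.136, -0.0], [0.136, -0.991, 0.0], [-0.0, -0.0, -1.0]]
ft_force: [-0.1, 0.1, 0.7]
finger_gap: 0.0002
```

Request:
servo_tool:
  commands:
    - [[-21, 0, 0, 0, 0, 0], [0, 0, 40, 0, 0, 0], [0, 0, 50, 0, 0, 0], [0, 0, 30, 0, 0, 0], [0, 0, 20, 0, 0, 0], [0, 0, 15, 0, 0, 0], [0, 0, 11, 0, 0, 0], [0, 0, 0, 0, 0, 0]]

```text
t: 12.1
position: [0.6138, -0.1786, 0.0382]
ee_rot: [[0.991, 0.135, -0.0], [0.135, -0.991, 0.0], [-0.0, -0.0, -1.0]]
ft_force: [0.5, -0.7, -0.7]
finger_gap: 0.0006
```

```bash
python3 - <<'E'
from look import *
print(manip.observe()['position'])
im=save('side','side3.png'); cv2.imwrite('pics/side3c.png',cv2.resize(im[100:280,180:420,::-1],None,fx=3,fy=3))
E
```

```text
[ 0.6138 -0.1786  0.0382]
```

View pics/side3c.png

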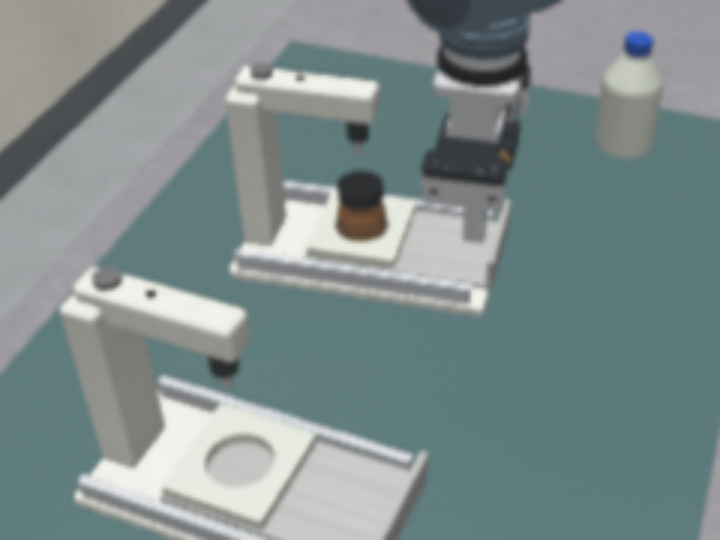

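The crop shows the fingertip standing inside the tray just behind the lip, at crop (475, 235). The lip is at about (500, 225), the jar is clear, and the empty carriage is home. I'll draw gently.

Request:
servo_tool:
  commands:
    - [[-3, 0, 0, 0, 0, 0], [-3, 0, 0, 0, 0, 0], [-3, 0, 0, 0, 0, 0], [-3, 0, 0, 0, 0, 0], [-3, 0, 0, 0, 0, 0], [-3, 0, 0, 0, 0, 0], [-4, 0, 0, 0, 0, 0], [-4, 0, 0, 0, 0, 0]]

```text
t: 13.15
position: [0.5881, -0.182, 0.0387]
ee_rot: [[0.991, 0.135, 0.0], [0.135, -0.991, 0.0], [0.0, -0.0, -1.0]]
ft_force: [2.5, 1.7, 1.9]
finger_gap: 0.0005
```

Request:
servo_tool:
  commands:
    - [[-5, 0, 0, 0, 0, 0], [-5, 0, 0, 0, 0, 0], [-5, 0, 0, 0, 0, 0], [-5, 0, 0, 0, 0, 0], [-5, 0, 0, 0, 0, 0], [-5, 0, 0, 0, 0, 0], [-5, 0, 0, 0, 0, 0], [-5, 0, 0, 0, 0, 0]]

```text
t: 14.15
position: [0.5481, -0.1875, 0.0384]
ee_rot: [[0.991, 0.135, -0.0], [0.135, -0.991, 0.0], [-0.0, -0.0, -1.0]]
ft_force: [1.3, 2.9, -0.2]
finger_gap: 0.0004
```

Request:
servo_tool:
  commands:
    - [[-5, 0, 0, 0, 0, 0], [-5, 0, 0, 0, 0, 0], [-5, 0, 0, 0, 0, 0], [-5, 0, 0, 0, 0, 0], [-5, 0, 0, 0, 0, 0], [-5, 0, 0, 0, 0, 0], [-5, 0, 0, 0, 0, 0], [-5, 0, 0, 0, 0, 0]]

```text
t: 15.15
position: [0.5085, -0.1929, 0.0384]
ee_rot: [[0.991, 0.135, -0.0], [0.135, -0.991, 0.0], [-0.0, -0.0, -1.0]]
ft_force: [2.7, 2.5, -0.4]
finger_gap: 0.0009
```

Request:
servo_tool:
  commands:
    - [[-4, 0, 0, 0, 0, 0], [-4, 0, 0, 0, 0, 0], [-3, 0, 0, 0, 0, 0], [-3, 0, 0, 0, 0, 0], [-2, 0, 0, 0, 0, 0], [-2, 0, 0, 0, 0, 0], [-2, 0, 0, 0, 0, 0], [0, 0, 0, 0, 0, 0]]

```text
t: 16.15
position: [0.4888, -0.1958, 0.0385]
ee_rot: [[0.991, 0.135, -0.001], [0.135, -0.991, -0.0], [-0.001, 0.0, -1.0]]
ft_force: [0.7, 1.0, -0.2]
finger_gap: 0.0003
```

Request:
servo_tool:
  commands:
    - [[-2, 0, 0, 0, 0, 0], [-2, 0, 0, 0, 0, 0], [0, 0, 0, 0, 0, 0]]

```text
t: 16.52
position: [0.4849, -0.1963, 0.0385]
ee_rot: [[0.991, 0.135, -0.0], [0.135, -0.991, -0.0], [-0.0, 0.0, -1.0]]
ft_force: [1.8, 0.9, -0.1]
finger_gap: 0.0006
```

Request:
servo_tool:
  commands:
    - [[-2, 0, 0, 0, 0, 0], [-2, 0, 0, 0, 0, 0], [0, 0, 0, 0, 0, 0]]

```text
t: 16.9
position: [0.4843, -0.1965, 0.0387]
ee_rot: [[0.991, 0.133, 0.009], [0.133, -0.991, -0.0], [0.009, 0.001, -1.0]]
ft_force: [14.2, 3.5, -10.3]
finger_gap: 0.0005
```

The carriage reached its outer stop at x = 0.484 (predicted 0.4845), with force up to 14 N. I'll release forward into the tray, rise clear and check.

Request:
servo_tool:
  commands:
    - [[0, 0, 0, 0, 0, 0], [6, 0, 0, 0, 0, 0], [10, 0, 0, 0, 0, 0], [0, 0, -10, 0, 0, 0], [0, 0, -40, 0, 0, 0], [0, 0, -50, 0, 0, 0], [0, 0, -50, 0, 0, 0], [0, 0, 0, 0, 0, 0]]

```text
t: 17.9
position: [0.4994, -0.1963, 0.1942]
ee_rot: [[0.991, 0.135, 0.008], [0.135, -0.991, -0.006], [0.007, 0.007, -1.0]]
ft_force: [0.4, -0.3, 0.0]
finger_gap: 0.0005
```

Request:
servo_tool:
  commands:
    - [[-40, 0, 0, 0, 0, 0], [-40, 0, 0, 0, 0, 0], [0, 0, 0, 0, 0, 0], [0, 0, 0, 0, 0, 0]]

```text
t: 18.4
position: [0.4178, -0.2053, 0.1882]
ee_rot: [[0.991, 0.135, -0.0], [0.135, -0.991, 0.0], [-0.0, -0.0, -1.0]]
ft_force: [0.6, -0.3, 0.7]
finger_gap: 0.0009
```

```bash
python3 - <<'E'
from look import *
s=manip.observe(); print(s['t'],s['position'],s['ft_force'])
for c in ('side','top'):
    im=save(c,c+'4.png')
    for t in ('carriage_full_lip','carriage_empty_lip','jar','beaker','reagent','stopper'): pt(c,t)
E
```

```text
18.4 [ 0.4178 -0.2053  0.1882] [ 0.6143 -0.3255  0.7168]
side carriage_full_lip 0.69 [0.4697 0.3312 0.0002]
side carriage_full_lip 0.55 [ 0.4762 -0.1968  0.0531]
side carriage_empty_lip 0.59 [0.5729 0.1405 0.0527]
side carriage_empty_lip 0.28 [ 0.5228 -0.4403  0.0013]
side jar 0.56 [ 0.6056 -0.1792  0.0258]
side beaker 0.79 [0.5803 0.3824 0.0011]
side reagent 0.85 [ 0.5226 -0.4393  0.0008]
side stopper 0.71 [0.4706 0.3288 0.0009]
top carriage_full_lip 0.93 [ 0.4732 -0.1927  0.0549]
top carriage_empty_lip 0.7 [0.5722 0.1354 0.0559]
top jar 0.74 [ 0.6021 -0.1796  0.0214]
top beaker 0.62 [ 0.5835  0.3824 -0.0007]
top reagent 0.94 [ 0.5218 -0.4401  0.0056]
top stopper 0.42 [0.475  0.3329 0.0013]
```

View pics/side4.png

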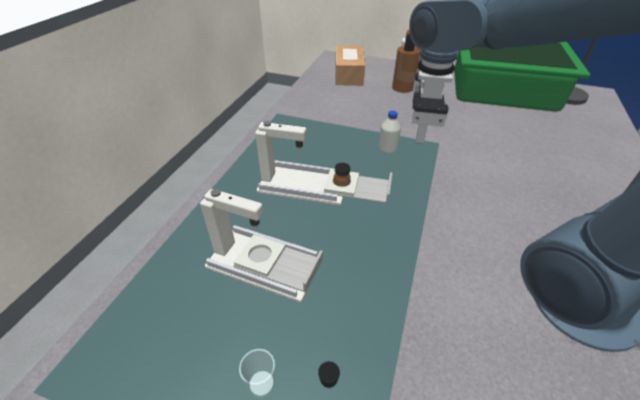

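The picture shows the full carriage out with the jar upright in its holder at (342, 175), the empty carriage home, the bystanders unmoved and the arm clear. I'll hand in.

```bash
python3 -c "
from rig import manip; print(manip.close_job())"
```

```text
the job is handed in; nothing more can be done
None
```

I pushed the empty carriage home with the closed fingertips, then hooked the jar's carriage behind its lip and drew it out to its stop. I handed the job in shortly after the 18.4 s reading; no verdict was reported.

- **Empty carriage:** it stalled at its inner stop with about 19 N on the finger. The last camera fixes put its lip at x ≈ 0.573 m, where the stall position says it should be when home.
- **Jar's carriage:** it stalled at its outer stop with about 14 N. The lip moved about 122 mm by the cameras, against a 120 mm stroke, which is within their error.
- **Jar and bystanders:** the jar stands upright in its holder, about 130 mm from the lip. Beaker, reagent bottle and stopper measured within about 5 mm of where they started, which is camera noise.
- **Arm:** it ended clear of everything, with the force reading near zero.
- **Check that disagreed:** on the last side picture the network's best guess for the full lip (score 0.69) landed on the stopper. I dismissed it because its second guess and the top camera (score 0.93) agreed to about 5 mm.

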